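# Walk the heavy green tin onto its mat

### The job

Walk the tall green flour tin onto the terracotta mat in front of it, without ever lifting it clear of the counter: tip it onto its front bottom edge (the one towards the mat), swing it forward round its left front corner by about 40 degrees, then, still tipped, swing it back square round its right front corner. Lower it upright onto the mat, centred and square with the white outline, and let go.

Things in the scene. Friction and masses are not known exactly. Their poses are not given: they have to be found in the camera images.
- tin_center (a point): Centre of the green tin's box, 80 (x) x 110 (y) x 170 (z) mm, 85 mm above its foot; 0.6-1 kg. x forward to the mat, y left, z up. Steel lid, cream panels. Wooden bar handle, 16 (x) x 76 (y) x 24 mm, centre 117 mm above this point, 20 mm clear of the lid: pinch it from above across x. Tip 10-15 degrees; past 24 it would fall over. A twin tin in RED, 180+ mm off, is not wanted.
- tin_left_corner (a point): Left front bottom corner of the green tin, (40, 55, -85) mm from its centre in the tin's axes; axes as the tin's. On the counter (height 0). First pivot: it stays in place while the tin swings anticlockwise seen from above and the right corner goes forward.
- tin_right_corner (a point): Right front bottom corner of the green tin, (40, -55, -85) mm from its centre; axes as the tin's. Second pivot: it stays where the first swing put it while the tin swings clockwise and the left corner goes forward.
- mat_center (a point): Centre of the fixed terracotta mat, under 1 mm thin (no obstacle), 104 (x) x 134 (y) mm, its white outline 80 x 110 mm for the tin's foot. About 70 mm ahead and 25 mm left of the tin's start, its rear edge under the tin, so one swing of about 40 degrees per corner ends within 10 mm. The tin should end with these x, y axes. Things beside tin and mat are 50 mm or more off and under 230 mm tall.

How it is judged:
By the outcome, as a careful person would: the job done as asked, in the order asked, and still so for the second after the job is handed in, with the robot touching nothing.
It also fails if it takes over 38 s, if anything falls off the work surface, if the arm or the gripper's body presses on something with over 40 N, if the wrist force passes 120 N, or if a joint passes its speed limit or range.

### The arm

A 6-joint arm with a two-finger parallel gripper is mounted at the origin on the work surface. World frame = base frame: x ahead of the robot, y to its left, z up, the work surface at z = 0. Lengths are in m, angles in rad, forces in N, time in s.
With the tool pointing down it reaches from about 0.275 to 0.725 m from the base axis. Payload 5.6 kg.
Tool frame: the origin (TCP) lies on the centre line of the jaws, within the pads' length; the fingertips stand ahead of it and the grasp point (between the pads) lies 3 mm ahead of it (manip.tip_reach is the z of the fingertips in the tool frame, in m); z points along the fingers, y is the line along which they close (so a half turn about z gives the same grasp; the last joint's range is limited). The gripper opens to 85 mm and grips with 20 to 120 N. Pads are 22 mm wide; open, the fingers measure 114 mm over their backs; the gripper's body (76 mm by 85 mm) begins 54 mm behind the grasp point. The pads swing forward as they close: fully open they stand 13 mm farther back than shut.
Start: joints at [-0.87, 0.255, 0.108, 0, -1.424, -0.285], TCP at [0.222, -0.503, 0.253] pointing down, gripper open.
Joint ranges: [-2.95, 2.95], [-1.21, 1.97], [-1.09, 1.5], [-2.87, 1.71], [-2.94, -0.07], [-3.05, 3.05]. Speed limits (rad/s): [2.57, 2.57, 3.14, 3.14, 3.14, 3.14].

### API

Orientations are given as a unit quaternion [w, x, y, z].
In Python, from plant import manip, snapshot, masks_of, spot_point gives the robot as it stands. The module is installed in compiled form; this text tells all that it offers.
- The arm moves only by the tool move_arm, never from a script. Its argument "deltas" is a list of rows, each a list of 7 numbers: the turn, a rotation vector about the world's x, y, z in rad, then the shift along the world's x, y, z in m, then the gripper command: -1 is shut, 1 is fully open, values between are in proportion. In form: [[wx, wy, wz, tx, ty, tz, hand], ...]. A call has 1 to 12 rows; each row shifts and turns the commanded pose from where the row before left it; what a row does not reach is not made up. A row lasts 1/8 s, in which the tool goes at most 62.5 mm and 10.7 degrees, less where a joint would pass 70% of its speed; a pose out of reach is approached as far as the arm can. A call with a gripper value outside its range is refused whole. The fingers move at their own pace and stop on an object; "newtons" is the grip in N (left out, the last holds). Time passes only in rows, so rows that do not move let the fingers close. It gives the time, the measured TCP pose, the force, the opening and the grip force at its end, in the units of the state.
- manip.observe(): the state, without advancing time (a new reading comes with each control period).
- snapshot(name): name is "scene" or "side" or "wrist"; returns a dict with "image" (420x560x3 uint8, red, green, blue), "mtx" (3x3 intrinsics, pixels), "xyz" and "attitude" of the camera in the world. Camera axes: x right, y up, looking along -z (the intrinsics and any distortion apply to the point x, -y, -z); pixel columns grow to the right and rows downward; lengths in m; the calibration is good to about 2 mm. A picture is of the moment at which its call begins. There is no depth.
- manip.job_done(): hands the job in; it is judged then, once.
Trained networks look in the newest picture that a camera, given by its name, has taken for a name from the list of things; names that differ only in an ending like _2 or _b are one class to them, and where a whole thing is asked for, a point or a joint stands for the part that bears it (a point fixed in the world has none). Each returns a list of dicts, best first, with "p" (0 to 1); they miss things now and then, are a little off and sometimes report something else, mostly with a low value. They report only what shows in the picture. A call takes as long as a camera call.
- masks_of(camera, name): "pixels" (420x560 bool, what is visible of it).
- spot_point(camera, name): "location" ([x, y, z] in m, in the coordinates of the camera as it stood for that picture, good to about 4 mm: a listed point, or the origin of a listed thing).
The state is a dict: "time_s": time; "qpos": joint angles; "dq": joint speeds; "tau": joint torques, N m; "tool_pos": TCP position; "ee_rot": TCP orientation; "wrist_force": force on the tool from outside, world axes, zero at the start; "wrist_torque": the same for the moment, N m; "width": finger opening in m; "grip_force": force on a finger pad.
Only numpy, scipy, OpenCV 4.12 (cv2) and the standard library are available. Lean on these libraries where they do the work, as an engineer would, in place of code of your own. Each camera call takes 0.05 s, during which the arm holds its last target. There are 200 camera calls.

## Working session

There is one attempt and no reset: what is moved stays moved. The work goes in short steps, Python scripts to look and compute and a tool call to move; the robot and the scene stay as the last step left them, time stands still between calls to the robot, and variables do not carry over. Pictures are saved under pics/ and viewed, at most 10 in all, crops included, and the job is handed in when it is done.

Besides the shell and the picture viewer there is one more tool, called after ">>>" as a command line: name --pt "numbers of a row" for each row, then --argument value for the rest. move_arm: Moves the arm, as the interface text tells. Its arguments: {"type":"object","properties":{"deltas":{"type":"array"},"newtons":{"type":"number"}},"required":["deltas"]}

```bash
mkdir -p pics
cat > h.py <<'E'
import numpy as np, cv2
from scipy.spatial.transform import Rotation as R
from plant import manip, snapshot, masks_of, spot_point
def rot(q): return R.from_quat([q[1],q[2],q[3],q[0]])
def world(cam, s, name):
    return [(round(d['p'],2), np.round(rot(s['attitude']).apply(d['location'])+s['xyz'],4)) for d in spot_point(cam,name)]
def proj(s,P):
    c=rot(s['attitude']).inv().apply(np.atleast_2d(P)-np.array(s['xyz'])); c=c*[1,-1,-1]
    p=c@np.array(s['mtx']).T; return p[:,:2]/p[:,2:]
def save(s,n): cv2.imwrite('pics/'+n,s['image'][:,:,::-1])
E
python3 - <<'E'
from h import *
ims=[]
for c in ("scene","side"):
    s=snapshot(c); ims.append(s['image'])
    print(c,np.round(s['xyz'],3),np.round(s['attitude'],3),[k for k in s])
    for n in ("tin_center","tin_left_corner","tin_right_corner","mat_center"): print(n,world(c,s,n))
    save(s,c+'0.png')
o=manip.observe(); print(o['time_s'],o['tool_pos'],o['ee_rot'],manip.tip_reach)
E
```

```text
scene [ 0.865 -0.475  0.538] [0.845 0.429 0.137 0.288] ['image', 'mtx', 'xyz', 'attitude']
tin_center [(0.29, array([ 5.121e-01, -1.037e-01, -3.000e-04])), (0.25, array([ 0.5511, -0.123 , -0.0032]))]
tin_left_corner [(0.93, array([ 5.169e-01, -1.047e-01, -3.000e-04]))]
tin_right_corner [(0.93, array([ 0.5508, -0.2071,  0.001 ]))]
mat_center [(0.7, array([ 0.5531, -0.123 , -0.0031]))]
side [0.329 0.206 0.751] [-0.329 -0.07   0.182  0.924] ['image', 'mtx', 'xyz', 'attitude']
tin_center []
tin_left_corner [(0.56, array([ 5.190e-01, -1.061e-01,  5.000e-04]))]
tin_right_corner []
mat_center [(0.8, array([ 0.5523, -0.1241, -0.002 ]))]
0.5 [ 0.22217525 -0.50309952  0.25324705] [ 4.56094666e-06 -2.06406627e-01  9.78466301e-01  3.67890017e-05] 0.022
```

View pics/scene0.png

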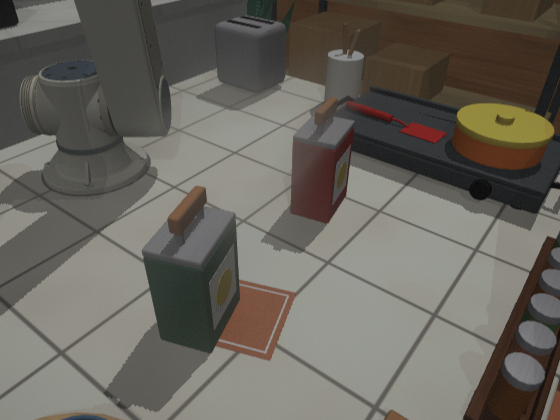

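View pics/side0.png

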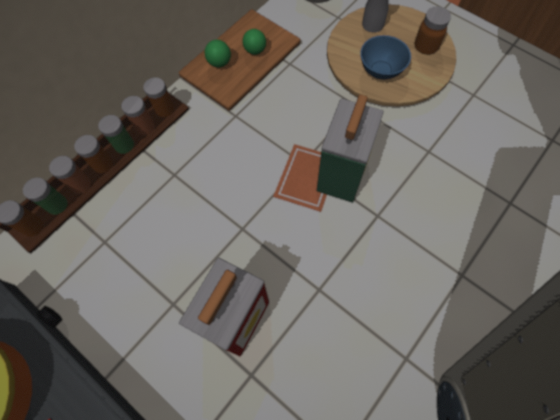

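The scene camera shows the green tin at about (195, 285), handle at (188, 208), and the terracotta mat at (260, 315). In the side view the tin is at (350, 150), handle at (357, 117), and the mat at (303, 178). The red twin is well away. I'll fit silhouettes to get accurate poses.

```bash
cat > fit.py <<'E'
from h import *
from scipy.optimize import minimize
SS=4
def poly(s,P):
    m=np.zeros((420,560),np.uint8); h=cv2.convexHull((proj(s,P)*16).round().astype(np.int32))
    cv2.fillConvexPoly(m,h,255,cv2.LINE_AA,4); return m/255.
def box(c,d): return np.array([[c[0]+i*d[0]/2,c[1]+j*d[1]/2,c[2]+k*d[2]/2] for i in(-1,1) for j in(-1,1) for k in(-1,1)])
BODY=box((0,0,.085),(.08,.11,.17)); HAN=box((0,0,.202),(.016,.076,.024)); MAT=box((0,0,.0005),(.104,.134,0))
def place(P,v): return R.from_euler('z',v[2]).apply(P)+[v[0],v[1],0]
def tin(s,v): return np.maximum(poly(s,place(BODY,v)),poly(s,place(HAN,v)))
def iou(a,b): return 1-np.minimum(a,b).sum()/np.maximum(a,b).sum()
def fit(f,x0): 
    x0=np.array(x0); r=minimize(f,x0,method='Nelder-Mead',options=dict(initial_simplex=[x0]+[x0+d for d in np.diag([.008,.008,.08])],xatol=1e-4,fatol=1e-5)); return r.x,r.fun
E
python3 - <<'E'
from fit import *
S={};T={};M={}
for c in("scene","side"):
    S[c]=snapshot(c); g=masks_of(c,"tin_center"); m=masks_of(c,"mat_center")
    print(c,[(round(d['p'],2),d['pixels'].sum(),np.argwhere(d['pixels']).mean(0).round()) for d in g],[(round(d['p'],2),d['pixels'].sum(),np.argwhere(d['pixels']).mean(0).round()) for d in m])
    T[c]=g[0]['pixels'].astype(float) if g else None; M[c]=m[0]['pixels'].astype(float) if m else None
    hsv=cv2.cvtColor(S[c]['image'],cv2.COLOR_RGB2HSV)
    ov=S[c]['image'].copy()
    if g: ov[T[c]>0]=ov[T[c]>0]//2+[0,0,127]
    if m: ov[M[c]>0]=ov[M[c]>0]//2+[0,127,0]
    S[c]['ov']=ov
cv2.imwrite('pics/ov.png',np.hstack([S[c]['ov'][60:380,(120 if c=='scene' else 220):][:,:220] for c in S])[:,:,::-1].repeat(1,0))
v0=[.496,-.1685,.321]
cs=[c for c in S if T[c] is not None]
for k in [cs]+[[c] for c in cs]: 
    v,e=fit(lambda v:sum(iou(tin(S[c],v),T[c]) for c in k),v0); print('tin',k,v.round(4),round(np.degrees(v[2]),1),round(e,3))
    if k is cs: vt=v
cs=[c for c in S if M[c] is not None]
for k in [cs]+[[c] for c in cs]: 
    w,e=fit(lambda v:sum(iou(poly(S[c],place(MAT,v))*(1-tin(S[c],vt)),M[c]) for c in k),[.5525,-.1235,.321]); print('mat',k,w.round(4),round(np.degrees(w[2]),1),round(e,3))
E
```

```text
scene [(0.85, np.int64(11500), array([273., 194.]))] [(0.96, np.int64(3782), array([320., 257.]))]
side [(0.58, np.int64(4636), array([147., 348.]))] [(0.62, np.int64(2261), array([178., 301.]))]
tin ['scene', 'side'] [ 0.4984 -0.1708  0.3474] 19.9 0.104
tin ['scene'] [ 0.4977 -0.1701  0.4058] 23.3 0.041
tin ['side'] [ 0.4986 -0.1722  0.3328] 19.1 0.042
mat ['scene', 'side'] [ 0.5525 -0.1243  0.3411] 19.5 0.134
mat ['scene'] [ 0.5511 -0.1229  0.3459] 19.8 0.053
mat ['side'] [ 0.5537 -0.1251  0.3403] 19.5 0.058
```

View pics/ov.png

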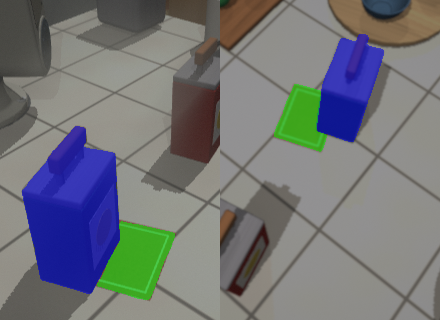

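Masks overlay well: tin at about (0.498, -0.171) with yaw 19.7°, mat at (0.5525, -0.124) with yaw 19.6°. Next I approach above the handle.

>>> move_arm --pt "0 0 0.125 0.023 0.0277 0.004 1" --pt "0 0 0.125 0.023 0.0277 0.004 1" --pt "0 0 0.125 0.023 0.0277 0.004 1" --pt "0 0 0.125 0.023 0.0277 0.004 1" --pt "0 0 0.125 0.023 0.0277 0.004 1" --pt "0 0 0.125 0.023 0.0277 0.004 1" --pt "0 0 0.125 0.023 0.0277 0.004 1" --pt "0 0 0.125 0.023 0.0277 0.004 1" --pt "0 0 0.125 0.023 0.0277 0.004 1" --pt "0 0 0.125 0.023 0.0277 0.004 1" --pt "0 0 0.125 0.023 0.0277 0.004 1" --pt "0 0 0.125 0.023 0.0277 0.004 1" --newtons 60

```text
time_s: 2.3
tool_pos: [0.4988, -0.1697, 0.3015]
ee_rot: [-0.0, 0.819, -0.574, 0.0]
wrist_force: [-0.1, -1.0, 0.8]
width: 0.0855
grip_force: 0.0
```

>>> move_arm --pt "0 0 0 0 0 0 1"

```text
time_s: 2.42
tool_pos: [0.4994, -0.1691, 0.301]
ee_rot: [-0.0, 0.819, -0.574, -0.0]
wrist_force: [-0.5, -0.5, -0.2]
width: 0.0853
grip_force: 0.0
```

Run:
```python
from fit import *
o=manip.observe(); m=rot(o['ee_rot']).as_matrix(); print(o['time_s'],o['tool_pos'],m.round(4).tolist(),np.degrees(np.arctan2(m[1,1],m[0,1])),o['wrist_force'],o['width'],o['qpos'])
s=snapshot("wrist"); print(s['xyz'],world("wrist",s,"mat_center"))
v=[.4984,-.171,.344]; w=[.5525,-.1243,.341]
im=s['image'].copy()
def ln(P,col): cv2.polylines(im,[proj(s,P).round().astype(np.int32)],True,col,1)
q=[0,2,6,4]
ln(place(HAN,v)[[1,3,7,5]],(0,255,255)); ln(place(BODY,v)[[1,3,7,5]],(255,255,0)); ln(place(MAT,w)[q],(0,0,255)); ln(place(MAT*[80/104,110/134,1],w)[q],(255,0,255))
cv2.imwrite('pics/w1.png',im[:,:,::-1])
```

```text
2.425 [ 0.499383   -0.16913097  0.30102409] [[0.3415, -0.9399, -0.0001], [-0.9399, -0.3415, 0.0002], [-0.0003, 0.0001, -1.0]] -160.0296551626231 [-0.46449169 -0.51568203 -0.23788402] 0.08527220901082105 [-2.95167335e-02  2.00656906e-01  1.57500083e-01 -2.37538267e-04
 -1.52778832e+00  3.78075227e-01]
[ 0.52669544 -0.24532326  0.42254789] [(0.78, array([ 5.524e-01, -1.210e-01,  4.000e-04]))]
```

View pics/w1.png

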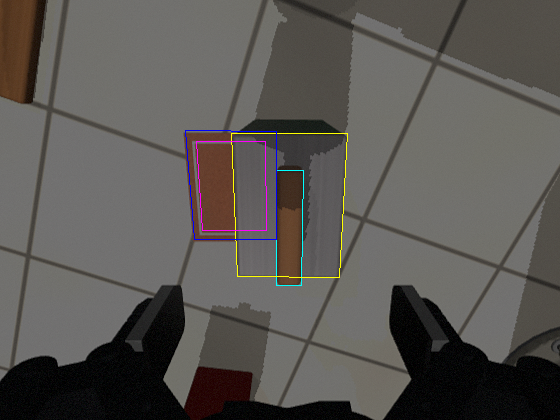

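The wrist view confirms both fits: predicted handle (277–303, 170–285) and white outline overlap the real ones to within about 3 px. I'll descend and pinch the bar.

>>> move_arm --pt "0 0 0 -0.001 -0.002 -0.03 1" --pt "0 0 0 0 0 -0.03 1" --pt "0 0 0 0 0 -0.025 1" --pt "0 0 0 0 0 -0.011 1" --pt "0 0 0 0 0 0 1" --pt "0 0 0 0 0 0 -1" --pt "0 0 0 0 0 0 -1" --pt "0 0 0 0 0 0 -1" --pt "0 0 0 0 0 0 -1" --pt "0 0 0 0 0 0 -1" --pt "0 0 0 0 0 0 -1" --newtons 80

```text
time_s: 3.9
tool_pos: [0.4979, -0.1727, 0.2058]
ee_rot: [-0.0, 0.818, -0.575, 0.001]
wrist_force: [2.5, 0.5, 2.1]
width: 0.0146
grip_force: 79.6
```

Run:
```python
from fit import *
o=manip.observe(); m=rot(o['ee_rot']).as_matrix(); print(o['time_s'],o['tool_pos'],m.round(4).tolist(),o['wrist_force'],o['wrist_torque'],o['width'],o['grip_force'])
S={};T={}
for c in("scene","side"):
    S[c]=snapshot(c); g=masks_of(c,"tin_center"); T[c]=g[0]['pixels'].astype(float); print(g[0]['p'])
# body only, below gripper: compare only body hull
for k in [list(S)]+[[c] for c in S]:
    v,e=fit(lambda v:sum(iou(poly(S[c],place(BODY,v)),T[c]) for c in k),[.4984,-.171,.344]); print(k,v.round(4),e)
```

```text
3.9 [ 0.49785789 -0.17267065  0.20575606] [[0.3384, -0.941, 0.0018], [-0.941, -0.3384, -0.0001], [0.0007, -0.0016, -1.0]] [2.53206552 0.54118995 2.11537407] [ 0.23288523 -0.88900699  0.03942628] 0.014552465334778393 79.6158492565155
0.82
0.76
['scene', 'side'] [ 0.4971 -0.1702  0.3666] 0.2300204073362253
['scene'] [ 0.4969 -0.1704  0.4042] 0.0637208128805502
['side'] [ 0.498  -0.1743  0.3372] 0.15169002268586762
```

```bash
cat > plan.py <<'E'
from h import *
def plan(p,piv,axis,ang,n,extra=(0,0,0)):
    p=np.array(p,float); q=p; piv=np.array(piv); ax=np.array(axis)/np.linalg.norm(axis); out=[]; acc=p.copy()
    for i in range(1,n+1):
        t=R.from_rotvec(ax*ang*i/n).apply(p-piv)+piv+np.array(extra)*i/n
        d=(t-acc).round(4); acc=acc+d; out.append([*(ax*ang/n).round(4),*d])
    for r in out: print([float(x) for x in r])
    print('end',acc.round(4)); return acc
E
python3 - <<'E'
from plan import *
v=np.array([-.338,.941,0]); L=[.5164,-.1061,0];Rr=[.5536,-.2097,0]
print('tip');a=plan([.4979,-.1727,.2058],L,v,.2184,8,(0,0,-.001))
print('sw1');b=plan(a,L,[0,0,1],.68,20)
Rn=R.from_rotvec([0,0,.68]).apply(np.array(Rr)-L)+L; print(Rn)
print('sw2');c=plan(b,Rn,[0,0,1],-.68,20)
E
```

```text
tip
[-0.0092, 0.0257, 0.0, 0.0053, 0.0019, 0.0009]
[-0.0092, 0.0257, 0.0, 0.0053, 0.0019, 0.0007]
[-0.0092, 0.0257, 0.0, 0.0054, 0.0019, 0.0006]
[-0.0092, 0.0257, 0.0, 0.0053, 0.002, 0.0004]
[-0.0092, 0.0257, 0.0, 0.0054, 0.0019, 0.0003]
[-0.0092, 0.0257, 0.0, 0.0054, 0.0019, 0.0001]
[-0.0092, 0.0257, 0.0, 0.0054, 0.002, -0.0]
[-0.0092, 0.0257, 0.0, 0.0054, 0.0019, -0.0002]
end [ 0.5408 -0.1573  0.2086]
sw1
[0.0, 0.0, 0.034, 0.0017, 0.0009, 0.0]
[0.0, 0.0, 0.034, 0.0017, 0.0009, 0.0]
[0.0, 0.0, 0.034, 0.0017, 0.001, -0.0]
[0.0, 0.0, 0.034, 0.0016, 0.001, 0.0]
[0.0, 0.0, 0.034, 0.0016, 0.0011, -0.0]
[0.0, 0.0, 0.034, 0.0016, 0.0011, -0.0]
[0.0, 0.0, 0.034, 0.0015, 0.0012, -0.0]
[0.0, 0.0, 0.034, 0.0015, 0.0012, 0.0]
[0.0, 0.0, 0.034, 0.0014, 0.0013, 0.0]
[0.0, 0.0, 0.034, 0.0014, 0.0014, 0.0]
[0.0, 0.0, 0.034, 0.0013, 0.0014, 0.0]
[0.0, 0.0, 0.034, 0.0013, 0.0014, -0.0]
[0.0, 0.0, 0.034, 0.0013, 0.0015, 0.0]
[0.0, 0.0, 0.034, 0.0011, 0.0015, 0.0]
[0.0, 0.0, 0.034, 0.0012, 0.0015, 0.0]
[0.0, 0.0, 0.034, 0.0011, 0.0016, 0.0]
[0.0, 0.0, 0.034, 0.001, 0.0016, -0.0]
[0.0, 0.0, 0.034, 0.001
[... 338 characters left out ...]
0, -0.0, -0.034, 0.0013, 0.0013, -0.0]
[-0.0, -0.0, -0.034, 0.0014, 0.0012, -0.0]
[-0.0, -0.0, -0.034, 0.0014, 0.0012, -0.0]
[-0.0, -0.0, -0.034, 0.0015, 0.0011, 0.0]
[-0.0, -0.0, -0.034, 0.0014, 0.0011, 0.0]
[-0.0, -0.0, -0.034, 0.0015, 0.001, 0.0]
[-0.0, -0.0, -0.034, 0.0016, 0.001, 0.0]
[-0.0, -0.0, -0.034, 0.0016, 0.0009, -0.0]
[-0.0, -0.0, -0.034, 0.0016, 0.0009, 0.0]
[-0.0, -0.0, -0.034, 0.0016, 0.0008, 0.0]
[-0.0, -0.0, -0.034, 0.0017, 0.0008, 0.0]
[-0.0, -0.0, -0.034, 0.0017, 0.0007, 0.0]
[-0.0, -0.0, -0.034, 0.0017, 0.0006, -0.0]
[-0.0, -0.0, -0.034, 0.0017, 0.0006, 0.0]
[-0.0, -0.0, -0.034, 0.0018, 0.0005, 0.0]
[-0.0, -0.0, -0.034, 0.0018, 0.0005, 0.0]
end [ 0.5977 -0.1109  0.2086]
```

>>> move_arm --pt "-0.0092 0.0257 0 0.0053 0.0019 0.0009 -1" --pt "-0.0092 0.0257 0 0.0053 0.0019 0.0007 -1" --pt "-0.0092 0.0257 0 0.0054 0.0019 0.0006 -1" --pt "-0.0092 0.0257 0 0.0053 0.002 0.0004 -1"

```text
time_s: 4.6
tool_pos: [0.5187, -0.1652, 0.2086]
ee_rot: [0.046, 0.817, -0.574, -0.032]
wrist_force: [-0.8, -0.3, 6.9]
width: 0.0148
grip_force: 80.4
```

>>> move_arm --pt "-0.0092 0.0257 0 0.0054 0.0019 0.0003 -1" --pt "-0.0092 0.0257 0 0.0054 0.0019 0.0001 -1" --pt "-0.0092 0.0257 0 0.0054 0.002 0 -1" --pt "-0.0092 0.0257 0 0.0054 0.0019 -0.0002 -1" --pt "0 0 0 0 0 0 -1"

```text
time_s: 5.22
tool_pos: [0.5407, -0.1574, 0.2092]
ee_rot: [0.091, 0.813, -0.571, -0.063]
wrist_force: [-0.7, 1.2, 9.3]
width: 0.0147
grip_force: 80.8
```

```bash
cat > st.py <<'E'
from fit import *
o=manip.observe(); m=rot(o['ee_rot']).as_matrix(); print(round(o['time_s'],2),o['tool_pos'].round(4),'tilt',np.degrees(np.arccos(-m[2,2])).round(2),'yaw',(np.degrees(np.arctan2(-m[1,1],-m[0,1]))).round(2),'F',np.round(o['wrist_force'],1),'T',np.round(o['wrist_torque'],2),o['width'].round(4))
for c in("scene","side","wrist"):
    s=snapshot(c)
    print(c,'L',world(c,s,"tin_left_corner")[:1],'R',world(c,s,"tin_right_corner")[:1])
    if c=="scene": save(s,'st.png'); cv2.imwrite('pics/st.png',cv2.resize(s['image'][180:400,80:360],None,fx=2.5,fy=2.5)[:,:,::-1])
E
python3 st.py
```

```text
Traceback (most recent call last):
  File "st.py", line 2, in <module>
    o=manip.observe(); m=rot(o['ee_rot']).as_matrix(); print(round(o['time_s'],2),o['tool_pos'].round(4),'tilt',np.degrees(np.arccos(-m[2,2])).round(2),'yaw',(np.degrees(np.arctan2(-m[1,1],-m[0,1]))).round(2),'F',np.round(o['wrist_force'],1),'T',np.round(o['wrist_torque'],2),o['width'].round(4))
                                                                                                                                                                                                                                                                                    ^^^^^^^^^^^^^^^^
AttributeError: 'float' object has no attribute 'round'
```

```bash
sed -i "s/,o\['width'\].round(4))/)/" st.py; python3 st.py
```

```text
5.22 [ 0.5407 -0.1574  0.2092] tilt 12.68 yaw 19.8 F [-0.7  1.2  9.3] T [ 0.25  0.65 -0.16]
scene L [(0.6, array([ 0.5115, -0.1079,  0.001 ]))] R [(0.61, array([ 0.5503, -0.2083,  0.0031]))]
side L [(0.85, array([ 0.5196, -0.1053, -0.0013]))] R []
wrist L [] R [(0.74, array([ 0.5486, -0.2109,  0.0064]))]
```

View pics/st.png

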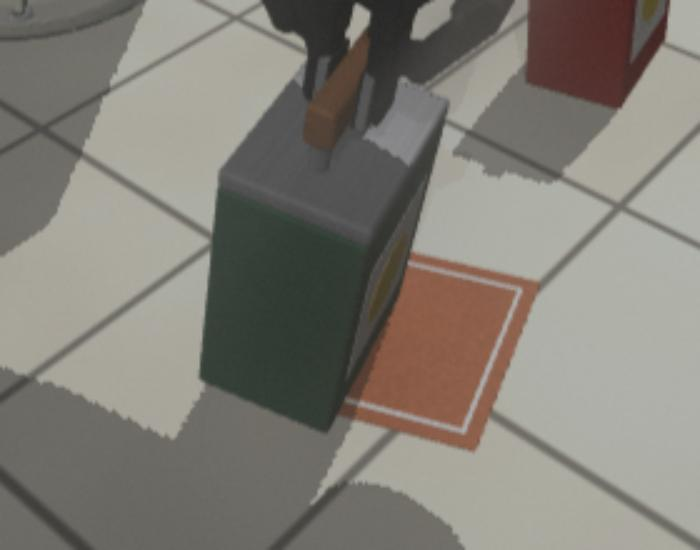

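The crop shows the tin tipped forward on its front bottom edge (crop pixels about (330, 430) to (400, 310)) with the edge still on the counter; about 9 N of contact. I'll do swing 1 around the left corner.

>>> move_arm --pt "0 0 0.034 0.0017 0.0009 0 -1" --pt "0 0 0.034 0.0017 0.0009 0 -1" --pt "0 0 0.034 0.0017 0.001 0 -1" --pt "0 0 0.034 0.0016 0.001 0 -1" --pt "0 0 0.034 0.0016 0.0011 0 -1" --pt "0 0 0.034 0.0016 0.0011 0 -1" --pt "0 0 0.034 0.0015 0.0012 0 -1" --pt "0 0 0.034 0.0015 0.0012 0 -1" --pt "0 0 0.034 0.0014 0.0013 0 -1" --pt "0 0 0.034 0.0014 0.0014 0 -1"

```text
time_s: 6.92
tool_pos: [0.5521, -0.1487, 0.2089]
ee_rot: [0.104, 0.897, -0.426, -0.051]
wrist_force: [-8.9, -3.7, 9.5]
width: 0.0152
grip_force: 82.9
```

```bash
python3 st.py
```

```text
6.92 [ 0.5521 -0.1487  0.2089] tilt 13.28 yaw 39.24 F [-8.9 -3.7  9.5] T [-2.56  4.23 -0.48]
scene L [] R [(0.93, array([ 0.5744, -0.1954,  0.0044]))]
side L [(0.85, array([ 0.5067, -0.1112, -0.002 ]))] R []
wrist L [] R [(0.88, array([ 0.5728, -0.2003,  0.0024]))]
```

```bash
cat > fit2.py <<'E'
from fit import *
# pose: left front corner (x,y), yaw, tilt about front edge
def pl(P,v): 
    Q=P-np.array([.04,.055,0]); return R.from_euler('z',v[2]).apply(R.from_euler('y',v[3]).apply(Q))+[v[0],v[1],0]
def run(x0,sh=True):
    S={};T={}
    for c in("scene","side"):
        S[c]=snapshot(c); g=masks_of(c,"tin_center")
        if g: T[c]=g[0]['pixels'].astype(float)
    x0=np.array(x0); sil=lambda s,v: np.maximum(poly(s,pl(BODY,v)),0)
    for k in [list(T)]+([[c] for c in T] if len(T)>1 else []):
        f=lambda v:sum(iou(sil(S[c],v),T[c]) for c in k)+((v[3]-x0[3])/.3)**2
        r=minimize(f,x0,method='Nelder-Mead',options=dict(initial_simplex=[x0]+[x0+d for d in np.diag([.008,.008,.08,.04])],xatol=1e-4,fatol=1e-5))
        v=r.x; Rc=pl(np.array([[.04,-.055,0]]),v)[0]
        print(k,'L',v[:2].round(4),'R',Rc[:2].round(4),'yaw %.1f tilt %.1f err %.3f'%(np.degrees(v[2]),np.degrees(v[3]),r.fun))
        if sh:
            sh=False; s=S['scene']; im=s['image'].copy()
            cv2.polylines(im,[cv2.convexHull(proj(s,pl(BODY,v)).round().astype(np.int32))],True,(255,0,255),1)
            cv2.imwrite('pics/f.png',cv2.resize(im[180:400,80:360],None,fx=2.5,fy=2.5)[:,:,::-1])
E
python3 - <<'E'
from fit2 import *
o=manip.observe(); print(o['time_s'],o['tool_pos'],o['wrist_force'],o['wrist_torque'])
run([.512,-.108,np.radians(39.2),np.radians(13)])
E
```

```text
7.375 [ 0.55210556 -0.14875201  0.20884871] [-7.36765609 -3.13618654  9.78928701] [-2.41116449  4.16013916 -0.30316563]
['scene', 'side'] L [ 0.5039 -0.1102] R [ 0.5734 -0.1955] yaw 39.2 tilt 13.8 err 0.490
['scene'] L [ 0.5056 -0.1096] R [ 0.5736 -0.1961] yaw 38.2 tilt 13.8 err 0.099
['side'] L [ 0.4794 -0.0987] R [ 0.5727 -0.157 ] yaw 58.0 tilt 13.4 err 0.349
```

View pics/f.png

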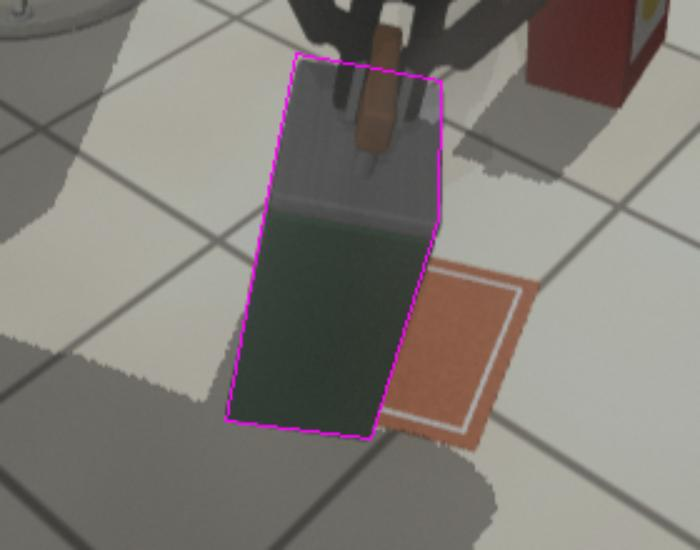

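The fit overlay matches well and shows that the pivot corner slipped back about 10 mm, because the right corner's drag pulled it. I'll roll slightly so the left corner carries the load, then check.

>>> move_arm --pt "-0.01 -0.008 0 -0.0017 0.0021 0.0008 -1" --pt "-0.01 -0.008 0 -0.0017 0.0021 0.0007 -1" --pt "0 0 0 0 0 0 -1"

```text
time_s: 7.95
tool_pos: [0.5498, -0.1439, 0.2096]
ee_rot: [0.108, 0.897, -0.427, -0.038]
wrist_force: [-3.9, -5.2, 4.4]
width: 0.0144
grip_force: 80.4
```

```bash
sed -i 's/"wrist"):/"wrist")[:0]:/' st.py; python3 st.py
python3 - <<'E'
from fit2 import *
run([.508,-.109,np.radians(39.2),np.radians(13)],False)
E
```

```text
7.95 [ 0.5498 -0.1439  0.2096] tilt 13.21 yaw 38.95 F [-3.9 -5.2  4.4] T [-2.17  2.28  0.34]
['side'] L [ 0.4911 -0.1018] R [ 0.585  -0.1591] yaw 58.6 tilt 13.4 err 0.514
```

```bash
cat > q.py <<'E'
from fit2 import *
import sys
yaw=float(sys.argv[1]); x0=[float(sys.argv[2]),float(sys.argv[3])]
S={};T={}
o=manip.observe(); print(o['tool_pos'].round(4),np.round(o['wrist_force'],1))
for c in("scene","wrist"):
    s=snapshot(c); g=masks_of(c,"tin_center")
    print(c,'L',world(c,s,"tin_left_corner")[:1],'R',world(c,s,"tin_right_corner")[:1])
    if g and c=='scene': S[c]=s;T[c]=g[0]['pixels'].astype(float)
for c in T:
    x=np.array([*x0,np.radians(yaw),np.radians(13)])
    f=lambda v:iou(poly(S[c],pl(BODY,v)),T[c])+((v[3]-x[3])/.2)**2+((v[2]-x[2])/.2)**2
    r=minimize(f,x,method='Nelder-Mead',options=dict(initial_simplex=[x]+[x+d for d in np.diag([.008,.008,.04,.04])],xatol=1e-4,fatol=1e-5)); v=r.x
    print(c,'L',v[:2].round(4),'R',pl(np.array([[.04,-.055,0]]),v)[0][:2].round(4),np.degrees(v[2:]).round(1),round(r.fun,3))
E
python3 q.py 39.2 .508 -.109
```

```text
[ 0.5499 -0.144   0.2095] [-4.2 -5.   5.3]
scene L [(0.56, array([ 5.548e-01, -1.239e-01,  3.000e-04]))] R [(0.78, array([ 0.5784, -0.193 ,  0.0015]))]
wrist L [] R [(0.75, array([ 0.5732, -0.1909,  0.0052]))]
scene L [ 0.506  -0.1069] R [ 0.5754 -0.1923] [39.1 13.3] 0.086
```

Run:
```python
from plan import *
plan([.5523,-.1423,.2101],[.510,-.1075,0],[0,0,1],.408,12,(0,0,-.0006))
```

```text
[0.0, 0.0, 0.034, 0.0012, 0.0015, -0.0]
[0.0, 0.0, 0.034, 0.0011, 0.0015, -0.0001]
[0.0, 0.0, 0.034, 0.001, 0.0015, -0.0001]
[0.0, 0.0, 0.034, 0.001, 0.0016, -0.0]
[0.0, 0.0, 0.034, 0.001, 0.0016, -0.0001]
[0.0, 0.0, 0.034, 0.0009, 0.0016, -0.0]
[0.0, 0.0, 0.034, 0.0008, 0.0017, -0.0001]
[0.0, 0.0, 0.034, 0.0008, 0.0016, -0.0]
[0.0, 0.0, 0.034, 0.0007, 0.0018, -0.0001]
[0.0, 0.0, 0.034, 0.0007, 0.0017, 0.0]
[0.0, 0.0, 0.034, 0.0006, 0.0018, -0.0]
[0.0, 0.0, 0.034, 0.0005, 0.0017, -0.0001]
end [ 0.5626 -0.1227  0.2095]
```

>>> move_arm --pt "0.001 -0.001 0.034 0.0012 0.0015 0 -1" --pt "0.001 -0.001 0.034 0.0011 0.0015 -0.0001 -1" --pt "0.001 -0.001 0.034 0.001 0.0015 -0.0001 -1" --pt "0.001 -0.001 0.034 0.001 0.0016 0 -1" --pt "0.001 -0.001 0.034 0.001 0.0016 -0.0001 -1" --pt "0.001 -0.001 0.034 0.0009 0.0016 0 -1"

```text
time_s: 9.3
tool_pos: [0.5567, -0.1347, 0.2095]
ee_rot: [0.107, 0.936, -0.333, -0.026]
wrist_force: [-3.7, -5.0, 5.8]
width: 0.0145
grip_force: 80.6
```

```bash
python3 st.py; python3 q.py 50.9 .508 -.108
```

```text
9.3 [ 0.5567 -0.1347  0.2095] tilt 12.64 yaw 50.7 F [-3.7 -5.   5.8] T [-1.98  1.98  0.22]
[ 0.5567 -0.1347  0.2095] [-3.7 -5.   5.8]
scene L [] R [(0.95, array([ 0.5964, -0.1763, -0.0024]))]
wrist L [] R [(0.74, array([ 0.5918, -0.1765,  0.0053]))]
scene L [ 0.5078 -0.1057] R [ 0.5928 -0.1756] [50.6 12.7] 0.069
```

>>> move_arm --pt "0.001 -0.001 0.034 0.0009 0.0017 -0.0001 -1" --pt "0.001 -0.001 0.034 0.0009 0.0016 0 -1" --pt "0.001 -0.001 0.034 0.0008 0.0018 -0.0001 -1" --pt "0.001 -0.001 0.034 0.0008 0.0017 0 -1" --pt "0.001 -0.001 0.034 0.0007 0.0018 0 -1" --pt "0 0 0 0 0 0 -1"

```text
time_s: 10.45
tool_pos: [0.5611, -0.1261, 0.2095]
ee_rot: [0.105, 0.962, -0.253, -0.015]
wrist_force: [-3.0, -4.5, 6.1]
width: 0.0147
grip_force: 80.6
```

```bash
python3 st.py; python3 q.py 60.5 .508 -.106
```

```text
10.45 [ 0.5611 -0.1261  0.2095] tilt 12.21 yaw 60.41 F [-3.  -4.5  6.1] T [-2.19  1.81  0.15]
[ 0.5611 -0.1261  0.2095] [-3.  -4.5  6.1]
scene L [] R [(0.87, array([ 0.6062, -0.1592,  0.0019]))]
wrist L [] R [(0.86, array([ 0.6035, -0.1592,  0.0066]))]
scene L [ 0.5084 -0.1024] R [ 0.6039 -0.157 ] [60.2 12.5] 0.079
```

>>> move_arm --pt "0.0064 0.0113 0 0.0024 -0.0014 -0.0008 -1" --pt "0.0064 0.0113 0 0.0024 -0.0014 -0.0008 -1" --pt "0.0064 0.0113 0 0.0024 -0.0014 0.0005 -1" --pt "0.0064 0.0113 0 0.0024 -0.0014 0.0005 -1" --pt "0 0 0 0 0 0 -1"

```text
time_s: 11.48
tool_pos: [0.5702, -0.1316, 0.2103]
ee_rot: [0.098, 0.962, -0.251, -0.041]
wrist_force: [-9.1, -0.4, 13.8]
width: 0.0149
grip_force: 81.5
```

```bash
python3 st.py; python3 q.py 60.5 .508 -.103
```

```text
11.47 [ 0.5702 -0.1316  0.2103] tilt 12.22 yaw 60.93 F [-9.1 -0.4 13.8] T [-1.15  3.84 -0.64]
[ 0.5702 -0.1316  0.2103] [-9.1 -0.4 13.8]
scene L [] R [(0.94, array([ 0.6055, -0.159 ,  0.0018]))]
wrist L [] R [(0.61, array([ 0.6047, -0.1619,  0.0048]))]
scene L [ 0.5114 -0.1035] R [ 0.6068 -0.1582] [60.1 12.7] 0.068
```

Run:
```python
from plan import *
plan([.5722,-.130,.209],[.6055,-.1595,0],[0,0,1],-.714,21)
```

```text
[-0.0, -0.0, -0.034, 0.001, 0.0011, 0.0]
[-0.0, -0.0, -0.034, 0.0011, 0.0011, 0.0]
[-0.0, -0.0, -0.034, 0.0011, 0.001, -0.0]
[-0.0, -0.0, -0.034, 0.0011, 0.001, 0.0]
[-0.0, -0.0, -0.034, 0.0012, 0.001, -0.0]
[-0.0, -0.0, -0.034, 0.0012, 0.0009, -0.0]
[-0.0, -0.0, -0.034, 0.0012, 0.0009, -0.0]
[-0.0, -0.0, -0.034, 0.0012, 0.0009, 0.0]
[-0.0, -0.0, -0.034, 0.0013, 0.0008, 0.0]
[-0.0, -0.0, -0.034, 0.0013, 0.0007, 0.0]
[-0.0, -0.0, -0.034, 0.0014, 0.0007, 0.0]
[-0.0, -0.0, -0.034, 0.0013, 0.0007, -0.0]
[-0.0, -0.0, -0.034, 0.0014, 0.0006, 0.0]
[-0.0, -0.0, -0.034, 0.0014, 0.0006, -0.0]
[-0.0, -0.0, -0.034, 0.0014, 0.0005, 0.0]
[-0.0, -0.0, -0.034, 0.0015, 0.0005, 0.0]
[-0.0, -0.0, -0.034, 0.0014, 0.0004, -0.0]
[-0.0, -0.0, -0.034, 0.0015, 0.0004, 0.0]
[-0.0, -0.0, -0.034, 0.0015, 0.0003, -0.0]
[-0.0, -0.0, -0.034, 0.0015, 0.0003, -0.0]
[-0.0, -0.0, -0.034, 0.0015, 0.0002, 0.0]
end [ 0.5997 -0.1154  0.209 ]
```

>>> move_arm --pt "0 0 -0.034 0.001 0.0011 0 -1" --pt "0 0 -0.034 0.0011 0.0011 0 -1" --pt "0 0 -0.034 0.0011 0.001 0 -1" --pt "0 0 -0.034 0.0011 0.001 0 -1" --pt "0 0 -0.034 0.0012 0.001 0 -1" --pt "0 0 -0.034 0.0012 0.0009 0 -1"

```text
time_s: 12.62
tool_pos: [0.5768, -0.125, 0.2101]
ee_rot: [0.094, 0.931, -0.348, -0.05]
wrist_force: [-7.3, -0.3, 12.6]
width: 0.0148
grip_force: 81.3
```

```bash
python3 st.py; python3 q.py 49 .522 -.088; python3 q.py 49 .522 -.088 | tail -1
```

```text
12.62 [ 0.5768 -0.125   0.2101] tilt 12.21 yaw 49.19 F [-7.3 -0.3 12.6] T [-0.92  3.39 -0.52]
[ 0.5768 -0.125   0.2101] [-7.3 -0.3 12.6]
scene L [] R [(0.93, array([ 0.6095, -0.1593, -0.0011]))]
wrist L [] R [(0.65, array([ 0.607 , -0.162 ,  0.0037]))]
scene L [ 0.5249 -0.0876] R [ 0.6074 -0.1603] [48.6 12.8] 0.078
scene L [ 0.5239 -0.0859] R [ 0.6064 -0.1586] [48.6 12.6] 0.094
```

>>> move_arm --pt "0 0 -0.034 0.0012 0.0009 0 -1" --pt "0 0 -0.034 0.0012 0.0009 0 -1" --pt "0 0 -0.034 0.0013 0.0008 0 -1" --pt "0 0 -0.034 0.0013 0.0007 0 -1" --pt "0 0 -0.034 0.0014 0.0007 0 -1" --pt "0 0 -0.034 0.0013 0.0007 0 -1" --pt "0 0 -0.034 0.0014 0.0006 0 -1" --pt "0 0 -0.034 0.0014 0.0006 0 -1"

```text
time_s: 14.42
tool_pos: [0.5875, -0.1187, 0.2099]
ee_rot: [0.087, 0.876, -0.471, -0.061]
wrist_force: [-5.9, 0.2, 10.9]
width: 0.0148
grip_force: 81.3
```

```bash
python3 st.py; python3 q.py 33.5 .55 -.07
```

```text
14.43 [ 0.5875 -0.1187  0.2099] tilt 12.16 yaw 33.6 F [-5.9  0.2 10.9] T [-0.46  2.94 -0.36]
[ 0.5875 -0.1187  0.2099] [-5.9  0.2 10.9]
scene L [] R [(0.96, array([ 0.6065, -0.1598,  0.0015]))]
wrist L [] R [(0.72, array([ 0.6054, -0.1615,  0.0025]))]
scene L [ 0.5459 -0.0692] R [ 0.6066 -0.1609] [33.5 12.9] 0.109
```

>>> move_arm --pt "0 0 -0.034 0.0014 0.0005 0 -1" --pt "0 0 -0.034 0.0015 0.0005 0 -1" --pt "0 0 -0.034 0.0014 0.0004 0 -1" --pt "0 0 -0.034 0.0015 0.0004 0 -1" --pt "0 0 -0.034 0.0015 0.0003 0 -1" --pt "0 0 -0.034 0.0015 0.0003 0 -1" --pt "0 0 -0.037 0.0016 0.0002 0 -1" --pt "0 0 0 0 0 0 -1"

```text
time_s: 15.82
tool_pos: [0.5982, -0.1159, 0.2098]
ee_rot: [0.079, 0.813, -0.573, -0.07]
wrist_force: [-5.6, 0.9, 12.0]
width: 0.0145
grip_force: 81.3
```

```bash
python3 st.py; python3 q.py 19.7 .57 -.057
python3 - <<'E'
from h import *
print(rot(manip.observe()['ee_rot']).as_matrix()[:,2].round(4).tolist())
E
```

```text
15.82 [ 0.5982 -0.1159  0.2098] tilt 12.09 yaw 19.83 F [-5.6  0.9 12. ] T [-0.16  2.69 -0.31]
[ 0.5982 -0.1159  0.2098] [-5.6  0.9 12. ]
scene L [(0.86, array([ 0.571 , -0.0618, -0.0007]))] R [(0.84, array([ 0.6111, -0.1634,  0.0022]))]
wrist L [] R [(0.55, array([ 0.6074, -0.1655,  0.0031]))]
scene L [ 0.5706 -0.0597] R [ 0.6079 -0.1632] [19.8 13. ] 0.101
[-0.2041, -0.0475, -0.9778]
```

Run:
```python
from plan import *
plan([.5965,-.1110,.2086],[.608,-.1625,0],[.339,-.941,0],.2095,8,(0,0,.0003))
```

```text
[0.0089, -0.0246, 0.0, -0.0051, -0.0019, 0.0001]
[0.0089, -0.0246, 0.0, -0.0052, -0.0018, 0.0]
[0.0089, -0.0246, 0.0, -0.0051, -0.0019, -0.0001]
[0.0089, -0.0246, 0.0, -0.0052, -0.0018, -0.0003]
[0.0089, -0.0246, 0.0, -0.0051, -0.0019, -0.0004]
[0.0089, -0.0246, 0.0, -0.0051, -0.0018, -0.0006]
[0.0089, -0.0246, 0.0, -0.0051, -0.0018, -0.0007]
[0.0089, -0.0246, 0.0, -0.0051, -0.0019, -0.0009]
end [ 0.5555 -0.1258  0.2057]
```

>>> move_arm --pt "-0.0116 -0.0042 0 -0.0009 0.0024 -0.0006 -1" --pt "-0.0115 -0.0041 0 -0.0009 0.0024 -0.0006 -1" --pt "0 0 0 0 0 0 -1"

```text
time_s: 16.6
tool_pos: [0.5964, -0.1116, 0.2091]
ee_rot: [0.086, 0.813, -0.573, -0.059]
wrist_force: [-4.3, -2.6, 12.0]
width: 0.0151
grip_force: 81.3
```

```bash
python3 st.py; python3 q.py 19.7 .57 -.057
```

```text
16.6 [ 0.5964 -0.1116  0.2091] tilt 12.01 yaw 19.59 F [-4.3 -2.6 12. ] T [-0.92  2.53  0.22]
[ 0.5964 -0.1116  0.2091] [-4.3 -2.6 12. ]
scene L [(0.85, array([ 5.713e-01, -5.960e-02, -5.000e-04]))] R [(0.84, array([ 0.6084, -0.1637, -0.0011]))]
wrist L [] R [(0.79, array([ 0.6054, -0.1638,  0.0046]))]
scene L [ 0.5698 -0.0586] R [ 0.6075 -0.1619] [20.1 13.1] 0.103
```

The pivot held and the tin is back square at yaw 19.6–20°. Next I lower it upright.

>>> move_arm --pt "0.0089 -0.0246 0 -0.0051 -0.0019 0.0001 -1" --pt "0.0089 -0.0246 0 -0.0052 -0.0018 0 -1" --pt "0.0089 -0.0246 0 -0.0051 -0.0019 -0.0001 -1" --pt "0.0089 -0.0246 0 -0.0052 -0.0018 -0.0003 -1" --pt "0.0089 -0.0246 0 -0.0051 -0.0019 -0.0004 -1" --pt "0.0089 -0.0246 0 -0.0051 -0.0018 -0.0006 -1" --pt "0.0089 -0.0246 0 -0.0051 -0.0018 -0.0007 -1" --pt "0.0089 -0.0246 0 -0.0051 -0.0019 -0.0009 -1" --pt "0 0 0 0 0 0 -1"

```text
time_s: 18.12
tool_pos: [0.5549, -0.1265, 0.2057]
ee_rot: [-0.0, 0.817, -0.577, 0.0]
wrist_force: [-6.4, -1.4, 11.7]
width: 0.0149
grip_force: 81.4
```

```bash
python3 st.py
python3 - <<'E'
from fit2 import *
run([.57,-.058,np.radians(19.7),np.radians(0.5)])
E
```

```text
18.12 [ 0.5549 -0.1265  0.2057] tilt 0.05 yaw 19.58 F [-6.4 -1.4 11.7] T [-0.63  3.11 -0.06]
['scene', 'side'] L [ 0.568 -0.058] R [ 0.6093 -0.16  ] yaw 22.0 tilt 0.3 err 0.249
['scene'] L [ 0.5683 -0.0587] R [ 0.6099 -0.1606] yaw 22.2 tilt 0.7 err 0.073
['side'] L [ 0.5682 -0.058 ] R [ 0.6091 -0.1602] yaw 21.8 tilt -0.0 err 0.173
```

View pics/f.png

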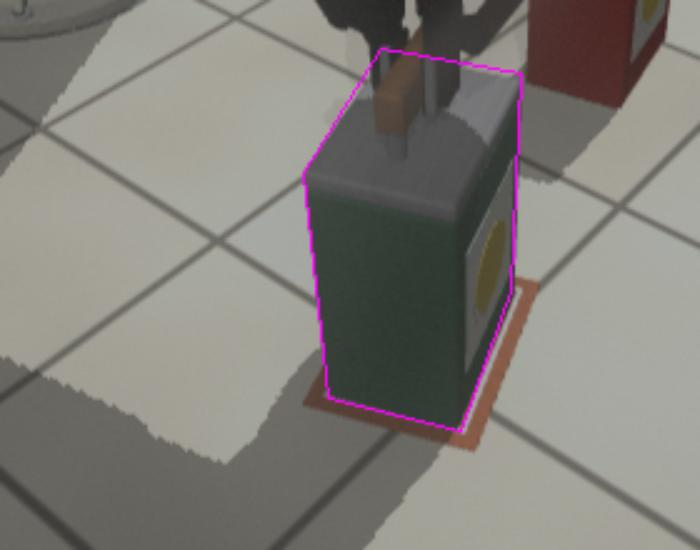

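The crop shows the tin upright on the mat: white outline visible just ahead of the foot along (515, 290) to (460, 430), terracotta margin even at the near side. I'll relieve the residual push, release and retreat.

>>> move_arm --pt "0 0 0 -0.001 0 0.0003 -1" --pt "0 0 0 -0.001 0 0.0003 -1" --pt "0 0 0 0 0 0 -1"

```text
time_s: 18.7
tool_pos: [0.5541, -0.1267, 0.2056]
ee_rot: [-0.0, 0.817, -0.576, 0.001]
wrist_force: [-3.7, -4.2, 8.1]
width: 0.0148
grip_force: 80.6
```

>>> move_arm --pt "0 0 0 0 0 0 -0.3" --pt "0 0 0 0 0 0 0.3" --pt "0 0 0 0 0 0 0.6" --pt "0 0 0 0 0 0 0.6" --pt "0 0 0 0 0 0 0.6" --pt "0 0 0 0 0 0 0.6" --newtons 20

```text
time_s: 19.45
tool_pos: [0.5551, -0.1251, 0.205]
ee_rot: [-0.003, 0.817, -0.577, 0.001]
wrist_force: [-0.4, -0.2, -0.2]
width: 0.0683
grip_force: 0.0
```

>>> move_arm --pt "0 0 0 0 0 0.01 0.6" --pt "0 0 0 0 0 0.02 0.6" --pt "0 0 0 0 0 0.03 0.6" --pt "0 0 0 0 0 0.03 0.6" --pt "0 0 0 0 0 0.03 0.6" --pt "0 0 0 0 0 0 0.6" --pt "0 0 0 0 0 0 0.6"

```text
time_s: 20.32
tool_pos: [0.5549, -0.125, 0.3249]
ee_rot: [-0.003, 0.817, -0.577, 0.001]
wrist_force: [0.5, 0.4, 0.7]
width: 0.0683
grip_force: 0.0
```

Run:
```python
from fit2 import *
print(manip.observe()['wrist_force'])
run([.568,-.058,np.radians(20),0])
s=snapshot('wrist'); save(s,'wend.png')
```

```text
[0.5102319  0.40487067 0.68362751]
['scene', 'side'] L [ 0.569 -0.059] R [ 0.611  -0.1607] yaw 22.4 tilt -0.1 err 0.139
['scene'] L [ 0.5681 -0.0578] R [ 0.6088 -0.1601] yaw 21.7 tilt 0.5 err 0.053
['side'] L [ 0.5744 -0.0644] R [ 0.6142 -0.1669] yaw 21.2 tilt -1.0 err 0.064
```

View pics/f.png

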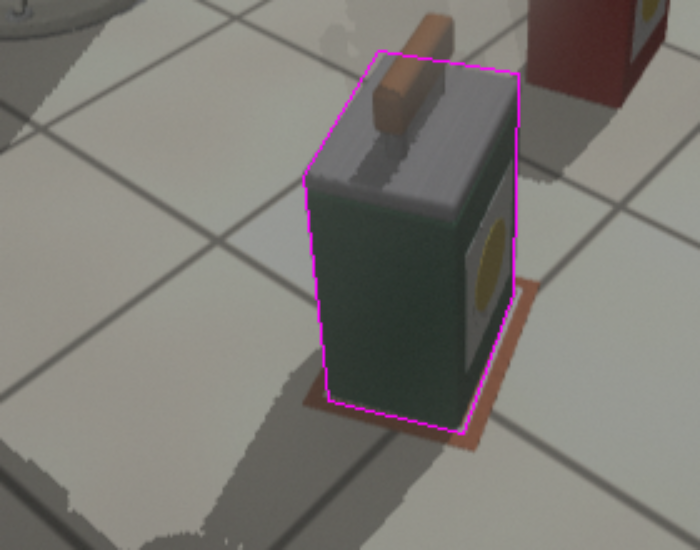

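The tin stands upright, centred and square on the mat (foot corner at about (463, 432), outline just visible along the front), and the gripper is clear of it. I'm handing the job in.

```bash
python3 -c "
from plant import manip
print(manip.job_done())"
```

```text
the job is handed in; nothing more can be done
None
```

The green tin was walked onto the mat and handed in: it stands upright, within about 3 mm of centre and 2–3° of square, with the gripper clear, at about 20 s. During the first half of swing 1 the left pivot corner slid back about 10 mm before I put the load on it; the second pivot held to within about 3 mm.

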